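# Clamp a brass blank in the engraver's sloping holder

### The arm

A 6-joint arm with a two-finger parallel gripper is mounted at the origin on the work surface. World frame = base frame: x ahead of the robot, y to its left, z up, the work surface at z = 0. Lengths are in m, angles in degrees, forces in N, time in s.
With the tool pointing down it reaches from about 0.25 to 0.725 m from the base axis. Payload 9.7 kg.
Tool frame: the origin (TCP) lies at the very end of the fingers, on their centre line; the grasp point (between the pads) lies 19 mm behind it; z points along the fingers, y is the line along which they close (so a half turn about z gives the same grasp; the last joint's range is limited). The gripper opens to 85 mm and grips with 20 to 120 N. Pads are 22 mm wide; open, the fingers measure 114 mm over their backs; the gripper's body (76 mm by 85 mm) begins 54 mm behind the grasp point. The pads swing forward as they close: fully open they stand 13 mm farther back than shut.
Start: joints at [67.895, 4.979, 10.078, 95.1, 0, 90], TCP at [0.207, 0.51, 0.231] pointing down, gripper open.
Joint ranges: [-179.16, 179.16], [-48.56, 103.87], [-65.8, 70.77], [-126.05, 130.52], [-82.76, 87.17], [-180, 180]. Speed limits (degrees/s): [127.2, 127.2, 147.25, 180, 180, 180].

### API

Orientations are given as [roll, pitch, yaw] about the fixed x, y, z axes, in that order (R = Rz(yaw) Ry(pitch) Rx(roll)).
In Python, from workcell import telemetry, optics, workorder gives the robot as it stands.
- The arm moves only by the shell command python3 -m handwheel 'ROWS' [FORCE]. ROWS is JSON, a list of rows, each an object of numbers: "tx", "ty", "tz": the shift along the tool's x, y, z in m; "ax", "ay", "az": the turn, a rotation vector about the tool's x, y, z in degrees; "jaw": the gripper command: -1 is shut, 1 is fully open, values between are in proportion. A call has exactly 10 rows; each row shifts and turns the commanded pose from where the row before left it, along the tool's axes as they then stand; what a row does not reach is not made up. A row lasts 1/8 s, in which the tool goes at most 62.5 mm and 10.7 degrees, less where a joint would pass 70% of its speed; a pose out of reach is approached as far as the arm can. A call is refused whole if a number of a shift passes 0.0625 or a number of a turn 10.7, either way. A call with a gripper value outside its range is refused whole. The fingers move at their own pace and stop on an object; FORCE is the grip in N (left out, the last holds). Time passes only in rows, so rows that do not move let the fingers close, or fill a call up. It gives the time, the measured TCP pose, the force, the opening and the grip force at its end, in the units of the state.
- telemetry.get_obs(): the state, without advancing time (a new reading comes with each control period).
- optics.camera(name): name is "side" or "top"; returns a dict with "color" (420x560x3 uint8, red, green, blue), "K" (3x3 intrinsics, pixels), "k1" (the pictures are not rectified: a ray, as slopes to the right and down, at radius r is drawn at 1 + k1 r^2 times it, then the intrinsics apply), "extrinsics" (4x4, takes a point from camera to world coordinates). Camera axes: x right, y down, z forward; pixel columns grow to the right and rows downward; lengths in m; the calibration is good to about 2 mm. A picture is of the moment at which its call begins. There is no depth.
- workorder.job_done(): hands the job in; it is judged then, once.
The state is a dict: "time": time; "q": joint angles; "qd": joint speeds; "joint_efforts": joint torques, N m; "ee_pos": TCP position; "tcp_rot": TCP orientation; "wrist_force": force on the tool from outside, world axes, zero at the start; "torque": the same for the moment, N m; "opening": finger opening in m; "grasp_force": force on a finger pad.
Only numpy, scipy, OpenCV 4.12 (cv2) and the standard library are available. Lean on these libraries where they do the work, as an engineer would, in place of code of your own. Each camera call takes 0.05 s, during which the arm holds its last target. There are 200 camera calls.

### The job

Draw the sprung curved arm of the sloping work-holder right back until it stays back by itself, then lay the rectangular brass blank flat on the sloping bed, long way up the slope, in the corner against both the bottom ledge and the short side stub. Let go of it there with the arm still back, then flip the arm over so that it springs onto the blank's side and holds it flush against both; leave the round disc, the narrow bar and the oil bottle where they are.

Things in the scene. Friction and masses are not known exactly. Their poses are not given: they have to be found in the camera images.
- bed: Bright steel bed, 140 x 158 mm, fixed on a dark wooden stand, about 105 mm high at its high side; slopes up towards the robot's left at 30 degrees. Origin: on its face, at the inner corner of the two edges that the blank must touch. x up the slope, y to the left of one looking up the slope, z square out of the face. It spans x -56 to 84, y -126 to 32 mm. A seated blank covers x 0 to 70, y -40 to 0 mm.
- ledge (a point): Middle of the top of the dark steel bottom ledge: a fixed bar on the bed, 6 mm high and 10 mm thick, its face at x = 0 in the bed's frame, from y = -38 to 10 mm.
- stub (a point): Middle of the top of the short dark steel side stub, fixed at the left end of the ledge: 6 mm high, 10 mm thick, its face at y = 0 in the bed's frame, from x = 0 to 24 mm. The blank is longer than the stub and stands free on both sides beyond it.
- clip_pivot (a point): The sprung arm's pivot, on the bed face at x = -38, y = -88 mm in the bed's frame; the arm turns about the bed's z axis through it. Its boss is 18 mm wide and 17 mm high.
- clip_knob (a point): Centre of the top of the bright round steel knob, 12 mm across, standing on the arm square to the bed, 56 mm from the pivot; top 40 mm over the bed face, free to grip from 12 mm over it upward.
- clip_nose (a point): Centre of the arm's round nose, 10 mm across, 6 mm over the bed face, 70 mm from the pivot in line with the knob. The arm is a dark bar 8 mm thick, 2 to 10 mm over the bed face, bowed 15 mm outward (away from the blank).
- clip (a joint): Arm angle, rad: 0 shut on the empty bed, 1.15 fully back at its stop, opening clockwise seen from above. The line pivot-knob-nose lies 0.908 - q from the bed's x towards its y. Over-centre spring, dead centre 0.62: below it the arm is driven shut, above it driven back, and stays; up to about 0.45 N m (8 N at the knob). With a blank seated the nose rests on its right long side at about 0.25.
- blank: Rectangular brass blank, 70 x 40 x 10 mm, about 0.23 kg, lying flat on the bench. Origin: centre of its underside; x along its length (70 mm), z up.
- disc: Round brass disc, 46 mm across, 10 mm thick, on the bench. Origin: centre of its underside. Not to be moved.
- bar: Narrow brass bar, 80 x 16 x 10 mm, on the bench. Origin: centre of its underside; x along its length. Not to be moved.
- oil: Small amber oil bottle, 44 mm across, 90 mm high, standing on the bench. Origin: centre of its underside. Not to be moved.
Mind the look-alikes: they are no part of the job. What is shaped like the blank but green or red is not meant.

How it is judged (in metres and radians):
On the way, in this order (a step that is already met when the one before it is completed fails the run):
1. the arm is drawn back and the blank is not yet on the bed (value of joint clip above 1 rad and distance between blank and bed above 0.1 m), for 0.2 s.
2. the blank lies on the bed in the corner, within 4 mm of both edges, let go, with the arm still back (value of joint clip above 1 rad and x of blank in the frame of bed between 0.033 and 0.039 m and y of blank in the frame of bed between -0.024 and -0.018 m and z of blank in the frame of bed below 0.002 m and contact force between blank and the fingers below 0.1 N), for 0.2 s.
At the end, for the whole second after the job is handed in: The blank lies flat on the bed, long side up the slope, within 2.5 mm of the ledge and of the stub and within 3.4 degrees of square, at rest, with the sprung arm's nose pressing on its side (more than 1 N) (x of blank in the frame of bed between 0.033 and 0.0375 m and y of blank in the frame of bed between -0.0225 and -0.018 m and z of blank in the frame of bed below 0.002 m and angle between the x axis of blank and the x axis of bed, either way round below 0.06 rad and angle between the z axis of blank and the z axis of bed, either way round below 0.06 rad and value of joint clip between 0.15 and 0.36 rad and contact force between clip and blank above 1 N and linear speed of blank below 0.01 m/s); the robot touches nothing.
It fails at once if the disc, the bar or the oil bottle is shifted by more than 15 mm (distance of any of disc, bar, oil from where it was at the start of the episode above 0.015 m).
It also fails if it takes over 70 s, if anything falls off the work surface, if the arm or the gripper's body presses on something with over 40 N, if the wrist force passes 120 N, or if a joint passes its speed limit or range.

## Working session

There is one attempt and no reset: what is moved stays moved. The work goes in short steps, Python scripts to look and compute and a shell command to move; the robot and the scene stay as the last step left them, time stands still between calls to the robot, and variables do not carry over. Pictures are saved under pics/ and viewed, at most 10 in all, crops included, and the job is handed in when it is done.

```bash
mkdir -p pics; ls; python3 - <<'E'
from workcell import telemetry, optics
import cv2,numpy as np
print(telemetry.get_obs())
for n in("side","top"):
    c=optics.camera(n); cv2.imwrite(f"pics/{n}0.png",c["color"][:,:,::-1]); print(n,c["K"].tolist(),c["k1"],np.round(c["extrinsics"],4).tolist())
    np.savez(f"{n}0.npz",**c)
E
```

```text
pics
{'time': 0.0, 'q': array([ 6.78959887e+01,  5.00998165e+00,  1.00331528e+01,  9.51004001e+01,
       -7.07999072e-04,  9.00004184e+01]), 'qd': array([-0.13329027, -0.08693759, -0.16166523, -0.00656952, -0.04985508,
       -0.05368853]), 'joint_efforts': array([-5.91660646e-04, -5.20397151e+01,  4.64793348e+01,  1.64804823e-02,
        5.53463997e-05, -3.18955102e-06]), 'ee_pos': array([0.20687009, 0.50934794, 0.23058216]), 'tcp_rot': array([-1.79922771e+02,  7.08562404e-04,  1.57895571e+02]), 'wrist_force': array([-0.70768997, -0.34646019, -0.07616533]), 'torque': array([-0.0233675 , -0.01566234, -0.02394583]), 'grasp_force': 0.0, 'opening': 0.08556881829892385}
side [[503.6041434132775, 0.0, 278.6827040091754], [0.0, 503.6041434132775, 211.80554956671807], [0.0, 0.0, 1.0]] 0.05109816040384375 [[0.9938, -0.0721, 0.0846, 0.4866], [-0.111, -0.6909, 0.7144, -0.7867], [0.0069, -0.7194, -0.6946, 0.7876], [0.0, 0.0, 0.0, 1.0]]
top [[383.14379012671486, 0.0, 282.1567901585602], [0.0, 383.14379012671486, 205.42445065299026], [0.0, 0.0, 1.0]] -0.06945470154406673 [[-0.019, -0.9986, 0.049, 0.5381], [-0.9998, 0.0185, -0.0106, -0.0573], [0.0097, -0.0492, -0.9987, 0.8439], [0.0, 0.0, 0.0, 1.0]]
```

View pics/side0.png

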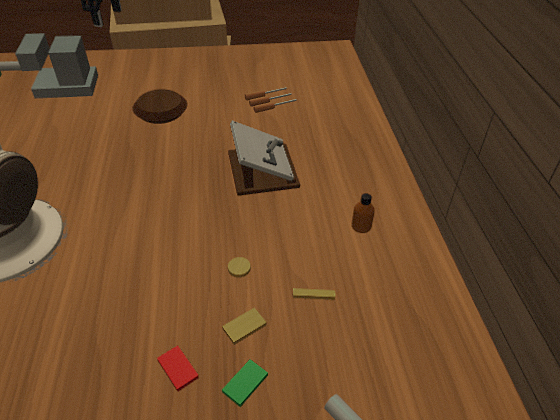

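View pics/top0.png

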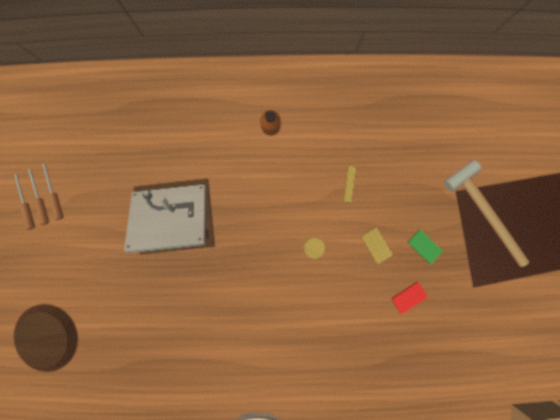

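Side view: bed at (265,155), with its high side towards the robot. Bottle (363,215), disc (239,267), bar (314,294). Blank candidates: brass rectangle at (244,325) side / (377,246) top, red (178,367)/(410,297), green (245,382)/(425,247), narrow bar (350,184) top. I choose the plain brass rectangle and check it in a crop.

```bash
cat > h.py <<'E'
import numpy as np, cv2
from scipy.optimize import least_squares
def ray(c,uv):
    K=c["K"];T=c["extrinsics"];d=(np.array(uv,float)-[K[0,2],K[1,2]])/K[0,0]
    s=d.copy()
    for _ in range(20): s=d/(1+c["k1"]*(s@s))
    return T[:3,3],T[:3,:3]@[s[0],s[1],1]
def onz(c,uv,z):
    o,d=ray(c,uv);return o+d*(z-o[2])/d[2]
def proj(c,P):
    T=c["extrinsics"];p=(np.atleast_2d(P)-T[:3,3])@T[:3,:3];s=p[:,:2]/p[:,2:]
    return s*(1+c["k1"]*(s**2).sum(1,keepdims=True))*c["K"][0,0]+[c["K"][0,2],c["K"][1,2]]
def tri(rays):
    A=0;b=0
    for o,d in rays:
        d=d/np.linalg.norm(d);M=np.eye(3)-np.outer(d,d);A=A+M;b=b+M@o
    return np.linalg.solve(A,b)
E
python3 - <<'E'
from h import *
S=dict(np.load("side0.npz"));T=dict(np.load("top0.npz"))
def crop(c,x0,y0,w,h,W,H): return cv2.resize(c["color"][y0:y0+h,x0:x0+w,::-1],(W,H),interpolation=cv2.INTER_CUBIC)
a=crop(T,115,175,100,85,400,340);b=crop(S,220,115,90,85,360,340)
d=crop(T,340,220,100,65,400,260);e=crop(S,210,300,90,65,360,260)
cv2.imwrite("pics/c1.png",np.vstack([np.hstack([a,b]),np.hstack([d,e])]))
for n,c,zt in(("T",T,.01),("S",S,.01)):
    hsv=cv2.cvtColor(c["color"],cv2.COLOR_RGB2HSV)
    m=cv2.inRange(hsv,(20,110,90),(34,255,255))
    cs,_=cv2.findContours(m,0,1)
    for k in cs:
        if cv2.contourArea(k)<60: continue
        r=cv2.minAreaRect(k);p=np.array([onz(c,q,zt)[:2] for q in k[:,0,:]],np.float32)
        print(n,cv2.contourArea(k),np.round(r[0]),"world",[np.round(v,4) for v in cv2.minAreaRect(p)])
E
```

```text
T 287.0 [314. 248.] world [array([ 0.4862, -0.1347]), array([0.0414, 0.0412]), np.float64(88.7718)]
T 526.0 [377. 245.] world [array([ 0.4881, -0.2707]), array([0.0701, 0.0393]), np.float64(29.7909)]
T 207.5 [349. 184.] world [array([ 0.6241, -0.2147]), array([0.0162, 0.0784]), np.float64(80.9432)]
S 683.5 [244. 324.] world [array([ 0.4867, -0.269 ]), array([0.0695, 0.0401]), np.float64(29.1422)]
S 248.5 [314. 292.] world [array([ 0.6227, -0.2135]), array([0.0168, 0.0784]), np.float64(80.5766)]
S 287.0 [238. 266.] world [array([ 0.4843, -0.1319]), array([0.0445, 0.042 ]), np.float64(86.0827)]
```

View pics/c1.png

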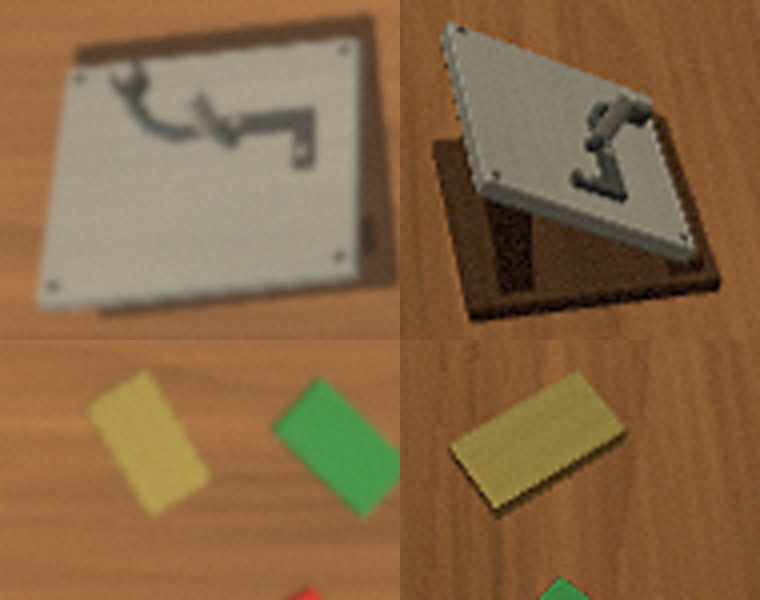

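The crop confirms it: a plain brass 70×40 blank, with the bed's L at crop (230–315,110–165) and the knob leaning at (205,105). Next I measure the bed pose from its corners.

```bash
cat >> h.py <<'E'
def bedfit(S,T,dbg=False):
    # face corners, order: (84,-126) (84,32) (-56,32) (-56,-126)
    out=[]
    for c,x in((S,0),(T,1)):
        hsv=cv2.cvtColor(c["color"],cv2.COLOR_RGB2HSV).astype(int)
        m=((hsv[...,1]<75)&(hsv[...,2]>(115 if x==0 else 105))).astype(np.uint8)
        w=np.zeros_like(m)
        if x==0: w[110:190,222:305]=1
        else: w[175:262,112:216]=1
        m=cv2.morphologyEx(m*w,cv2.MORPH_OPEN,np.ones((2,2)))
        k=max(cv2.findContours(m,0,1)[0],key=cv2.contourArea)
        h=cv2.convexHull(k)[:,0,:].astype(float)
        from itertools import combinations
        q=cv2.approxPolyN(h.astype(np.float32).reshape(-1,1,2),4)[0].astype(float) if hasattr(cv2,"approxPolyN") else None
        out.append(q)
        if dbg: print(np.round(q,1).tolist())
    return out
E
python3 - <<'E'
from h import *
S=dict(np.load("side0.npz"));T=dict(np.load("top0.npz"))
bedfit(S,T,True)
# hand-picked corners from crop (pixel = crop/4+offset-.4)
hs=np.array([[443,22],[483,184],[692,247],[652,98]])/4-[100,0]+[220,115]-.4
ht=np.array([[38,306],[357,276],[358,40],[73,69]])/4+[115,175]-.4
print(hs.tolist(),ht.tolist())
B=np.array([[84,-126,0],[84,32,0],[-56,32,0],[-56,-126,0]])/1e3
P=np.array([tri([ray(S,a),ray(T,b)]) for a,b in zip(hs,ht)])
print(np.round(P,4))
Bc=B-B.mean(0);U,_,V=np.linalg.svd(Bc.T@(P-P.mean(0)));R=(U@np.diag([1,1,np.sign(np.linalg.det(U@V))])@V).T
o=P.mean(0)-R@B.mean(0);print(np.round(R,3),np.round(o,4),"res",np.round((P-(B@R.T+o))*1e3,1))
print("slope",np.degrees(np.arcsin(R[2,0])),"yaw x",np.degrees(np.arctan2(R[1,0],R[0,0])))
E
```

```text
[[281.0, 139.0], [293.8, 177.2], [241.2, 159.7], [231.7, 120.5]]
[[205.0, 245.6], [124.6, 254.5], [133.0, 192.1], [205.0, 184.4]]
[[230.35, 120.1], [240.35, 160.6], [292.6, 176.35], [282.6, 139.1]] [[124.1, 251.1], [203.85, 243.6], [204.1, 184.6], [132.85, 191.85]]
[[0.4905 0.2432 0.1039]
 [0.5041 0.0875 0.102 ]
 [0.6239 0.0984 0.0379]
 [0.6154 0.2528 0.0324]]
[[-0.873  0.077  0.481]
 [-0.064 -0.997  0.044]
 [ 0.483  0.008  0.875]] [0.5743 0.1245 0.0626] res [[-0.7 -1.5  1.7]
 [ 0.6  0.2 -1.5]
 [-1.8  2.2  2.1]
 [ 1.9 -0.9 -2.2]]
slope 28.90785662346301 yaw x -175.82144676552772
```

```bash
cat >> h.py <<'E'
from scipy.spatial.transform import Rotation as Ro
def bed(yaw=-175.7,mid=(0.5585,0.1705,0.0693)):
    y=np.radians(yaw);s=np.radians(30)
    x=np.array([np.cos(y)*np.cos(s),np.sin(y)*np.cos(s),np.sin(s)]);yy=np.array([-np.sin(y),np.cos(y),0])
    R=np.c_[x,yy,np.cross(x,yy)];return R,np.array(mid)-R@[.014,-.047,0]
E
python3 - <<'E'
from h import *
S=dict(np.load("side0.npz"));T=dict(np.load("top0.npz"));R,o=bed();print(R.round(3),o.round(4))
print("tool rpy for R=[x,-y,-z]",Ro.from_matrix(R@np.diag([1,-1,-1])).as_euler("xyz",degrees=True))
D=[[84,-126,0],[84,32,0],[-56,32,0],[-56,-126,0],[-10,10,6],[24,10,6],[24,0,6],[0,0,6],[-10,-38,6],[-3.5,-43.9,40],[-38,-88,17]]
W=np.array(D)/1e3@R.T+o
ims=[]
for c,off in((S,(220,115)),(T,(115,175))):
    im=cv2.resize(c["color"][off[1]:off[1]+85,off[0]:off[0]+100,::-1],(400*2-400,340),interpolation=cv2.INTER_CUBIC)
    for u in proj(c,W): cv2.circle(im,tuple(int(v) for v in np.round((u-off+.5)*4)),2,(0,0,255),-1)
    ims.append(im)
cv2.imwrite("pics/c2.png",np.hstack(ims))
E
```

```text
[[-0.864  0.075  0.499]
 [-0.065 -0.997  0.037]
 [ 0.5    0.     0.866]] [0.5741 0.1245 0.0623]
tool rpy for R=[x,-y,-z] [ 180.   -30.  -175.7]
```

View pics/c2.png

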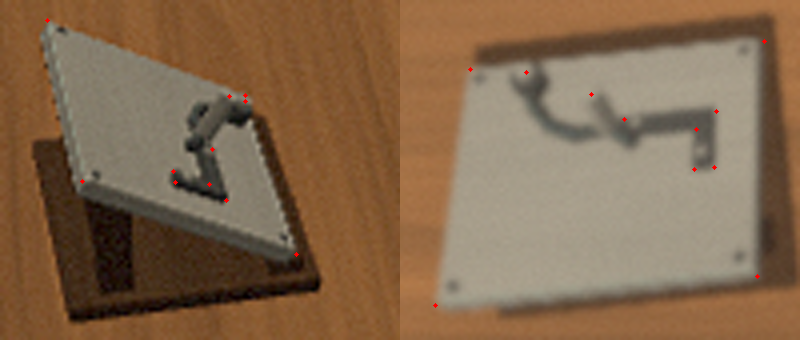

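Both projected outlines land on the bed, its L and the knob within a pixel or so. Now I compute the reach to the knob.

```bash
cat > g.py <<'E'
# python3 g.py bed x y z (mm) [yawoff]  |  world x y z yaw (tool down) : prints turn (tool axes) and then shift in final tool axes
import sys
from h import *
from workcell import telemetry
s=telemetry.get_obs();R0=Ro.from_euler("xyz",s["tcp_rot"],degrees=True).as_matrix();p=s["ee_pos"]
R,o=bed();a=[float(v) for v in sys.argv[2:]]
if sys.argv[1]=="bed": P=o+R@(np.array(a[:3])/1e3);Rt=R@np.diag([1,-1,-1])
else: P=np.array(a[:3])/1e3;Rt=Ro.from_euler("xyz",[180,0,a[3]],degrees=True).as_matrix()
print("t %.2f"%s["time"],"bedpos",np.round((R.T@(p-o))*1e3,1),"world",np.round(p*1e3,1),"rpy",np.round(s["tcp_rot"],1),"q",np.round(s["q"],0),"F",np.round(s["wrist_force"],1),"open %.4f grip %.1f"%(s["opening"],s["grasp_force"]))
print("turn",np.round(Ro.from_matrix(R0.T@Rt).as_rotvec(degrees=True),2),"shift(final axes) mm",np.round(Rt.T@(P-p)*1e3,1),"now axes",np.round(R0.T@(P-p)*1e3,1))
E
python3 g.py bed -3.5 -43.9 70
```

```text
t 0.10 bedpos [ 376.3 -411.3  -22.9] world [206.9 509.4 230.7] rpy [-179.9   -0.   157.9] q [68.  5. 10. 95.  0. 90.] F [-0.7 -0.5 -0.2] open 0.0853 grip 0.0
turn [  6.85  29.45 -25.81] shift(final axes) mm [-379.8 -367.4  -92.9] now axes [-499.6 -162.   109.7]
```

```bash
python3 -m handwheel '[{"ax":1.7,"ay":7.4,"az":-6.5,"jaw":0},{"ax":1.7,"ay":7.4,"az":-6.5},{"ax":1.7,"ay":7.4,"az":-6.5},{"ax":1.7,"ay":7.3,"az":-6.4},{"tx":-0.038,"ty":-0.0367,"tz":-0.0093},{"tx":-0.038,"ty":-0.0367,"tz":-0.0093},{"tx":-0.038,"ty":-0.0367,"tz":-0.0093},{"tx":-0.038,"ty":-0.0367,"tz":-0.0093},{"tx":-0.038,"ty":-0.0367,"tz":-0.0093},{}]' 20; python3 g.py bed -3.5 -43.9 70
```

```text
t 0.10 bedpos [ 376.3 -411.3  -22.9] world [206.9 509.4 230.7] rpy [-179.9   -0.   157.9] q [68.  5. 10. 95.  0. 90.] F [-0.7 -0.5 -0.2] open 0.0853 grip 0.0
turn [  6.85  29.45 -25.81] shift(final axes) mm [-379.8 -367.4  -92.9] now axes [-499.6 -162.   109.7]$[0]: bad value
```

```bash
python3 -m handwheel '[{"tx":0,"ty":0,"tz":0,"ax":1.7,"ay":7.4,"az":-6.5,"jaw":0},{"tx":0,"ty":0,"tz":0,"ax":1.7,"ay":7.4,"az":-6.5,"jaw":0},{"tx":0,"ty":0,"tz":0,"ax":1.7,"ay":7.4,"az":-6.5,"jaw":0},{"tx":0,"ty":0,"tz":0,"ax":1.7,"ay":7.3,"az":-6.4,"jaw":0},{"tx":-0.038,"ty":-0.0367,"tz":-0.0093,"ax":0,"ay":0,"az":0,"jaw":0},{"tx":-0.038,"ty":-0.0367,"tz":-0.0093,"ax":0,"ay":0,"az":0,"jaw":0},{"tx":-0.038,"ty":-0.0367,"tz":-0.0093,"ax":0,"ay":0,"az":0,"jaw":0},{"tx":-0.038,"ty":-0.0367,"tz":-0.0093,"ax":0,"ay":0,"az":0,"jaw":0},{"tx":-0.038,"ty":-0.0367,"tz":-0.0093,"ax":0,"ay":0,"az":0,"jaw":0},{"tx":0,"ty":0,"tz":0,"ax":0,"ay":0,"az":0,"jaw":0}]' 20; python3 g.py bed -3.5 -43.9 70
```

```text
time: 1.35
ee_pos: [0.4103, 0.3387, 0.1742]
tcp_rot: [180.0, -30.1, -175.8]
wrist_force: [-1.0, -0.5, -0.4]
opening: 0.0428
grasp_force: 0.0
t 1.35 bedpos [ 183.5 -225.8   23.2] world [410.3 338.7 174.2] rpy [ 180.   -30.1 -175.8] q [ 32.  28.  27. 115.  14.  25.] F [-1.  -0.5 -0.4] open 0.0428 grip 0.0
turn [ 0.12 -0.13 -0.13] shift(final axes) mm [-187.  -181.9  -46.8] now axes [-187.3 -181.4  -47.5]
```

```bash
python3 -m handwheel '[{"tx":-0.0374,"ty":-0.0364,"tz":-0.0094,"ax":0,"ay":0,"az":0,"jaw":0},{"tx":-0.0374,"ty":-0.0364,"tz":-0.0094,"ax":0,"ay":0,"az":0,"jaw":0},{"tx":-0.0374,"ty":-0.0364,"tz":-0.0094,"ax":0,"ay":0,"az":0,"jaw":0},{"tx":-0.0374,"ty":-0.0364,"tz":-0.0094,"ax":0,"ay":0,"az":0,"jaw":0},{"tx":-0.0374,"ty":-0.0364,"tz":-0.0094,"ax":0,"ay":0,"az":0,"jaw":0},{"tx":0,"ty":0,"tz":0,"ax":0,"ay":0,"az":0,"jaw":0},{"tx":0,"ty":0,"tz":0,"ax":0,"ay":0,"az":0,"jaw":0},{"tx":0,"ty":0,"tz":0.01,"ax":0,"ay":0,"az":0,"jaw":0},{"tx":0,"ty":0,"tz":0.01,"ax":0,"ay":0,"az":0,"jaw":0},{"tx":0,"ty":0,"tz":0,"ax":0,"ay":0,"az":0,"jaw":0}]'; python3 g.py bed -3.5 -43.9 15; cat > v.py <<'E'
import sys
from h import *
from workcell import optics
ims=[]
for n,b in zip(("side","top"),[[int(v) for v in a.split(",")] for a in sys.argv[2:4]]):
    c=optics.camera(n);np.savez(f"{n}_{sys.argv[1]}.npz",**c);x,y,w,h=b
    ims.append(cv2.resize(c["color"][y:y+h,x:x+w,::-1],(400,400*h//w),interpolation=cv2.INTER_CUBIC))
H=min(i.shape[0] for i in ims)
cv2.imwrite(f"pics/{sys.argv[1]}.png",np.hstack([i[:H] for i in ims]))
E
python3 v.py k1 200,60,130,140 100,150,130,140
```

```text
time: 2.6
ee_pos: [0.5958, 0.1745, 0.1068]
tcp_rot: [179.8, -30.0, -175.4]
wrist_force: [-0.1, 0.1, -0.1]
opening: 0.0424
grasp_force: 0.0
t 2.60 bedpos [  0.3 -48.2  51.3] world [595.8 174.5 106.8] rpy [ 179.8  -30.  -175.4] q [ 14.  48.  49. 120.   5.   8.] F [-0.1  0.1 -0.1] open 0.0424 grip 0.0
turn [0.04 0.03 0.24] shift(final axes) mm [-3.8 -4.3 36.3] now axes [-3.7 -4.4 36.3]
```

View pics/k1.png

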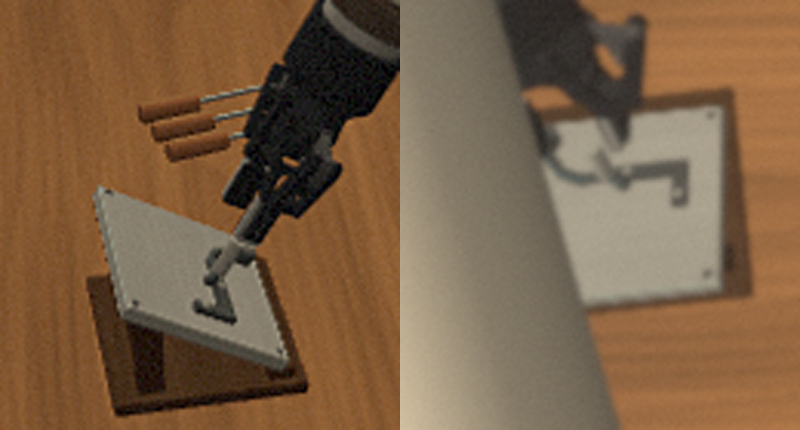

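The fingers (side crop 235,245) stand right behind the knob, in line with it. I'll align, descend and grip.

```bash
python3 -m handwheel '[{"tx":-0.0038,"ty":-0.0043,"tz":0,"ax":0,"ay":0,"az":0,"jaw":0},{"tx":0,"ty":0,"tz":0.012,"ax":0,"ay":0,"az":0,"jaw":0},{"tx":0,"ty":0,"tz":0.012,"ax":0,"ay":0,"az":0,"jaw":0},{"tx":0,"ty":0,"tz":0.01,"ax":0,"ay":0,"az":0,"jaw":0},{"tx":0,"ty":0,"tz":0,"ax":0,"ay":0,"az":0,"jaw":-0.5},{"tx":0,"ty":0,"tz":0,"ax":0,"ay":0,"az":0,"jaw":-1},{"tx":0,"ty":0,"tz":0,"ax":0,"ay":0,"az":0,"jaw":-1},{"tx":0,"ty":0,"tz":0,"ax":0,"ay":0,"az":0,"jaw":-1},{"tx":0,"ty":0,"tz":0,"ax":0,"ay":0,"az":0,"jaw":-1},{"tx":0,"ty":0,"tz":0,"ax":0,"ay":0,"az":0,"jaw":-1}]' 25; python3 g.py bed -3.5 -43.9 15
```

```text
time: 3.95
ee_pos: [0.5837, 0.1714, 0.0744]
tcp_rot: [179.5, -30.0, -175.4]
wrist_force: [-2.7, 17.5, -2.4]
opening: 0.0107
grasp_force: 26.5
t 3.95 bedpos [ -5.3 -46.   17. ] world [583.7 171.4  74.4] rpy [ 179.5  -30.  -175.4] q [ 14.  45.  41. 115.   5.   8.] F [-2.7 17.5 -2.4] open 0.0107 grip 26.5
turn [0.36 0.03 0.28] shift(final axes) mm [ 1.8 -2.1  2. ] now axes [ 1.8 -2.1  2. ]
```

```bash
python3 -m handwheel '[{"tx":0.0058,"ty":0.0052,"tz":0,"ax":0,"ay":0,"az":0,"jaw":-1},{"tx":0.005,"ty":0.006,"tz":0,"ax":0,"ay":0,"az":0,"jaw":-1},{"tx":0.0042,"ty":0.0066,"tz":0,"ax":0,"ay":0,"az":0,"jaw":-1},{"tx":0.0032,"ty":0.0072,"tz":0,"ax":0,"ay":0,"az":0,"jaw":-1},{"tx":0.0021,"ty":0.0075,"tz":0,"ax":0,"ay":0,"az":0,"jaw":-1},{"tx":0.0011,"ty":0.0078,"tz":0,"ax":0,"ay":0,"az":0,"jaw":-1},{"tx":0,"ty":0.0078,"tz":0,"ax":0,"ay":0,"az":0,"jaw":-1},{"tx":-0.0011,"ty":0.0078,"tz":0,"ax":0,"ay":0,"az":0,"jaw":-1},{"tx":0,"ty":0,"tz":0,"ax":0,"ay":0,"az":0,"jaw":-1},{"tx":0,"ty":0,"tz":0,"ax":0,"ay":0,"az":0,"jaw":-1}]'; python3 g.py bed 16.4 -101.3 17
```

```text
time: 5.2
ee_pos: [0.5611, 0.2239, 0.0852]
tcp_rot: [179.7, -30.1, -175.5]
wrist_force: [-7.1, 7.8, 1.0]
opening: 0.0106
grasp_force: 26.3
t 5.20 bedpos [  16.2 -100.    17.1] world [561.1 223.9  85.2] rpy [ 179.7  -30.1 -175.5] q [ 18.  44.  40. 115.   7.  12.] F [-7.1  7.8  1. ] open 0.0106 grip 26.3
turn [ 0.2  -0.11  0.2 ] shift(final axes) mm [0.2 1.3 0.1] now axes [0.2 1.3 0.1]
```

```bash
python3 -m handwheel '[{"tx":0,"ty":0.0015,"tz":0,"ax":0,"ay":0,"az":0,"jaw":-1},{"tx":0,"ty":0,"tz":0,"ax":0,"ay":0,"az":0,"jaw":-0.2},{"tx":0,"ty":0,"tz":0,"ax":0,"ay":0,"az":0,"jaw":-0.2},{"tx":0,"ty":0,"tz":0,"ax":0,"ay":0,"az":0,"jaw":-0.2},{"tx":0,"ty":0,"tz":-0.02,"ax":0,"ay":0,"az":0,"jaw":-0.2},{"tx":0,"ty":0,"tz":-0.04,"ax":0,"ay":0,"az":0,"jaw":-0.2},{"tx":0,"ty":0,"tz":-0.05,"ax":0,"ay":0,"az":0,"jaw":0.2},{"tx":0,"ty":-0.05,"tz":0,"ax":0,"ay":0,"az":0,"jaw":0.2},{"tx":0,"ty":-0.06,"tz":0,"ax":0,"ay":0,"az":0,"jaw":0.2},{"tx":0,"ty":-0.06,"tz":0,"ax":0,"ay":0,"az":0,"jaw":0.2}]'; python3 g.py world 476 -276 120 -150.5
```

```text
time: 6.45
ee_pos: [0.6265, 0.0579, 0.1574]
tcp_rot: [179.5, -28.1, -175.5]
wrist_force: [0.3, 0.1, -0.2]
opening: 0.0512
grasp_force: 0.0
t 6.45 bedpos [  6.7  70.4 106. ] world [626.5  57.9 157.4] rpy [ 179.5  -28.1 -175.5] q [  5.  50.  58. 126.   1.   0.] F [ 0.3  0.1 -0.2] open 0.0512 grip 0.0
turn [  6.66 -27.49 -24.67] shift(final axes) mm [ 295.4 -216.5   37.4] now axes [ 137.7 -322.3  112.7]
```

```bash
python3 -m handwheel '[{"tx":0,"ty":0,"tz":0,"ax":1.7,"ay":-6.9,"az":-6.2,"jaw":0.2},{"tx":0,"ty":0,"tz":0,"ax":1.7,"ay":-6.9,"az":-6.2,"jaw":0.2},{"tx":0,"ty":0,"tz":0,"ax":1.6,"ay":-6.9,"az":-6.2,"jaw":0.2},{"tx":0,"ty":0,"tz":0,"ax":1.6,"ay":-6.8,"az":-6.1,"jaw":0.2},{"tx":0.049,"ty":-0.036,"tz":0.003,"ax":0,"ay":0,"az":0,"jaw":0.2},{"tx":0.049,"ty":-0.036,"tz":0.003,"ax":0,"ay":0,"az":0,"jaw":0.2},{"tx":0.049,"ty":-0.036,"tz":0.003,"ax":0,"ay":0,"az":0,"jaw":0.2},{"tx":0.049,"ty":-0.036,"tz":0.003,"ax":0,"ay":0,"az":0,"jaw":0.2},{"tx":0.049,"ty":-0.036,"tz":0.003,"ax":0,"ay":0,"az":0,"jaw":0.2},{"tx":0.049,"ty":-0.036,"tz":0.003,"ax":0,"ay":0,"az":0,"jaw":0.2}]'; python3 g.py world 476.2 -276.4 60 -150.5;python3 v.py k2 180,100,130,140 100,150,130,140
```

```text
time: 7.7
ee_pos: [0.4738, -0.2739, 0.1412]
tcp_rot: [179.9, -0.4, -150.9]
wrist_force: [0.5, -0.1, 0.3]
opening: 0.0514
grasp_force: 0.0
t 7.70 bedpos [152.  389.8   3.4] world [ 473.8 -273.9  141.2] rpy [ 179.9   -0.4 -150.9] q [-30.   4.  -1.  85.  -0. -59.] F [ 0.5 -0.1  0.3] open 0.0514 grip 0.0
turn [ 0.15 -0.37 -0.38] shift(final axes) mm [-0.9 -3.3 81.2] now axes [-1.4 -3.5 81.2]
```

View pics/k2.png

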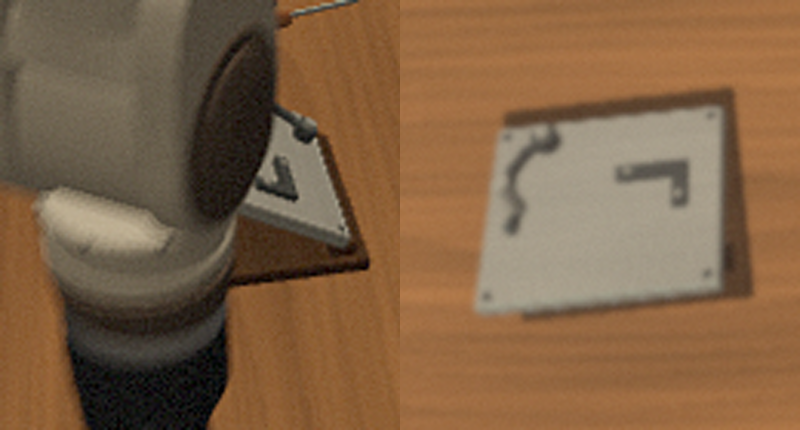

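The arm stays back (top crop 515,180) and the L is now fully visible. I'll refine the bed position from the L while descending to the blank.

```bash
python3 -m handwheel '[{"tx":-0.0009,"ty":-0.0033,"tz":0,"ax":0.15,"ay":-0.4,"az":-0.4,"jaw":0.2},{"tx":0,"ty":0,"tz":0.03,"ax":0,"ay":0,"az":0,"jaw":0.2},{"tx":0,"ty":0,"tz":0.03,"ax":0,"ay":0,"az":0,"jaw":0.2},{"tx":0,"ty":0,"tz":0.03,"ax":0,"ay":0,"az":0,"jaw":0.2},{"tx":0,"ty":0,"tz":0.025,"ax":0,"ay":0,"az":0,"jaw":0.2},{"tx":0,"ty":0,"tz":0.015,"ax":0,"ay":0,"az":0,"jaw":0.2},{"tx":0,"ty":0,"tz":0.003,"ax":0,"ay":0,"az":0,"jaw":0.2},{"tx":0,"ty":0,"tz":0,"ax":0,"ay":0,"az":0,"jaw":0.2},{"tx":0,"ty":0,"tz":0,"ax":0,"ay":0,"az":0,"jaw":0.2},{"tx":0,"ty":0,"tz":0,"ax":0,"ay":0,"az":0,"jaw":0.2}]'; python3 g.py world 476.2 -276.4 2 -150.5
python3 - <<'E'
from h import *
T=dict(np.load("top_k2.npz"));R,o=bed()
g=cv2.cvtColor(T["color"],cv2.COLOR_RGB2GRAY).astype(float)
x,y,w,h=295-130,195,32,28   # around L
sub=g[y:y+h,x:x+w];bg=np.median(sub);wt=np.clip(bg-sub,0,None);wt[wt<12]=0
print(bg,sub.min());v,u=np.mgrid[y:y+h,x:x+w]
c=np.array([(u*wt).sum(),(v*wt).sum()])/wt.sum()
a,d=ray(T,c)
for z in(3,5,6):
    n=R[:,2];t=(n@(o-a)+z/1e3)/(n@d);print(z,c.round(2),"bed",np.round(R.T@(a+t*d-o)*1e3,1),"expect .7 -7.7")
ys,xs=np.nonzero(wt);print(xs.min()+x,xs.max()+x,ys.min()+y,ys.max()+y)
E
```

```text
time: 9.05
ee_pos: [0.4777, -0.2747, 0.0086]
tcp_rot: [-180.0, 0.0, -150.5]
wrist_force: [-0.3, -0.3, 0.3]
opening: 0.051
grasp_force: 0.0
t 9.05 bedpos [  82.3  390.9 -109.6] world [ 477.7 -274.7    8.6] rpy [-180.     0.  -150.5] q [-30.   7. -13.  70.   0. -59.] F [-0.3 -0.3  0.3] open 0.0510 grip 0.0
turn [-0.01  0.05  0.03] shift(final axes) mm [ 2.2 -0.7  6.6] now axes [ 2.2 -0.7  6.6]
157.0 83.0
3 [184.47 207.07] bed [-2.1 -9.2  3. ] expect .7 -7.7
5 [184.47 207.07] bed [-0.7 -8.6  5. ] expect .7 -7.7
6 [184.47 207.07] bed [-0.  -8.3  6. ] expect .7 -7.7
169 194 201 217
```

```bash
python3 -m handwheel '[{"tx":0.0022,"ty":-0.0007,"tz":0,"ax":0,"ay":0,"az":0,"jaw":0.2},{"tx":0,"ty":0,"tz":0.003,"ax":0,"ay":0,"az":0,"jaw":0.2},{"tx":0,"ty":0,"tz":0.002,"ax":0,"ay":0,"az":0,"jaw":0.2},{"tx":0,"ty":0,"tz":0.001,"ax":0,"ay":0,"az":0,"jaw":0.2},{"tx":0,"ty":0,"tz":0.001,"ax":0,"ay":0,"az":0,"jaw":0.2},{"tx":0,"ty":0,"tz":0.001,"ax":0,"ay":0,"az":0,"jaw":0.2},{"tx":0,"ty":0,"tz":0,"ax":0,"ay":0,"az":0,"jaw":0.2},{"tx":0,"ty":0,"tz":0,"ax":0,"ay":0,"az":0,"jaw":0.2},{"tx":0,"ty":0,"tz":0,"ax":0,"ay":0,"az":0,"jaw":0.2},{"tx":0,"ty":0,"tz":0,"ax":0,"ay":0,"az":0,"jaw":0.2}]'; python3 g.py world 476.2 -276.4 0 -150.5
```

```text
time: 10.3
ee_pos: [0.4758, -0.2761, -0.0002]
tcp_rot: [180.0, 0.0, -150.5]
wrist_force: [-0.1, -0.2, 0.2]
opening: 0.051
grasp_force: 0.0
t 10.30 bedpos [  79.7  392.2 -118.1] world [ 4.758e+02 -2.761e+02 -2.000e-01] rpy [ 180.     0.  -150.5] q [-30.   7. -13.  70.   0. -60.] F [-0.1 -0.2  0.2] open 0.0510 grip 0.0
turn [0.04 0.02 0.03] shift(final axes) mm [-0.2 -0.4 -0.2] now axes [-0.2 -0.4 -0.2]
```

```bash
python3 -m handwheel '[{"tx":0,"ty":0,"tz":0.0013,"ax":0,"ay":0,"az":0,"jaw":0.2},{"tx":0,"ty":0,"tz":0,"ax":0,"ay":0,"az":0,"jaw":0.2},{"tx":0,"ty":0,"tz":0,"ax":0,"ay":0,"az":0,"jaw":-0.2},{"tx":0,"ty":0,"tz":0,"ax":0,"ay":0,"az":0,"jaw":-0.4},{"tx":0,"ty":0,"tz":0,"ax":0,"ay":0,"az":0,"jaw":-0.4},{"tx":0,"ty":0,"tz":0,"ax":0,"ay":0,"az":0,"jaw":-0.4},{"tx":0,"ty":0,"tz":0,"ax":0,"ay":0,"az":0,"jaw":-0.4},{"tx":0,"ty":0,"tz":0,"ax":0,"ay":0,"az":0,"jaw":-0.4},{"tx":0,"ty":0,"tz":0,"ax":0,"ay":0,"az":0,"jaw":-0.4},{"tx":0,"ty":0,"tz":0,"ax":0,"ay":0,"az":0,"jaw":-0.4}]' 60; python3 g.py world 476.2 -276.4 0 -150.5
```

```text
time: 11.55
ee_pos: [0.476, -0.2763, -0.0011]
tcp_rot: [180.0, 0.0, -150.5]
wrist_force: [-0.6, -0.7, 6.0]
opening: 0.0383
grasp_force: 62.8
t 11.55 bedpos [  79.   392.4 -118.8] world [ 476.  -276.3   -1.1] rpy [ 180.     0.  -150.5] q [-30.   7. -13.  69.   0. -60.] F [-0.6 -0.7  6. ] open 0.0383 grip 62.8
turn [0.   0.03 0.03] shift(final axes) mm [-0.1 -0.1 -1.1] now axes [-0.1 -0.1 -1.1]
```

```bash
python3 -m handwheel '[{"tx":0,"ty":0,"tz":-0.005,"ax":0,"ay":0,"az":0,"jaw":-0.4},{"tx":0,"ty":0,"tz":-0.03,"ax":0,"ay":0,"az":0,"jaw":-0.4},{"tx":0,"ty":0,"tz":-0.05,"ax":0,"ay":0,"az":0,"jaw":-0.4},{"tx":0,"ty":0,"tz":-0.05,"ax":0,"ay":0,"az":0,"jaw":-0.4},{"tx":0,"ty":0,"tz":-0.04,"ax":0,"ay":0,"az":0,"jaw":-0.4},{"tx":0,"ty":0,"tz":0,"ax":0,"ay":0,"az":0,"jaw":-0.4},{"tx":0,"ty":0,"tz":0,"ax":0,"ay":0,"az":0,"jaw":-0.4},{"tx":0,"ty":0,"tz":0,"ax":0,"ay":0,"az":0,"jaw":-0.4},{"tx":0,"ty":0,"tz":0,"ax":0,"ay":0,"az":0,"jaw":-0.4},{"tx":0,"ty":0,"tz":0,"ax":0,"ay":0,"az":0,"jaw":-0.4}]'; python3 v.py k3 150,160,240,200 100,150,300,250; python3 g.py bed 52 -25 60
```

```text
time: 12.8
ee_pos: [0.4756, -0.2762, 0.1729]
tcp_rot: [179.9, -0.0, -150.5]
wrist_force: [-0.6, -0.1, -2.3]
opening: 0.0382
grasp_force: 61.1
t 12.90 bedpos [166.4 392.3  32. ] world [ 475.8 -276.2  173.3] rpy [ 179.9    0.  -150.5] q [-30.   4.   3.  89.   0. -60.] F [-0.3  0.4 -2.9] open 0.0379 grip 61.1
turn [-6.54 29.5  24.66] shift(final axes) mm [-114.4  417.3  -28. ] now axes [-280.2  329.2   33.4]
```

View pics/k3.png

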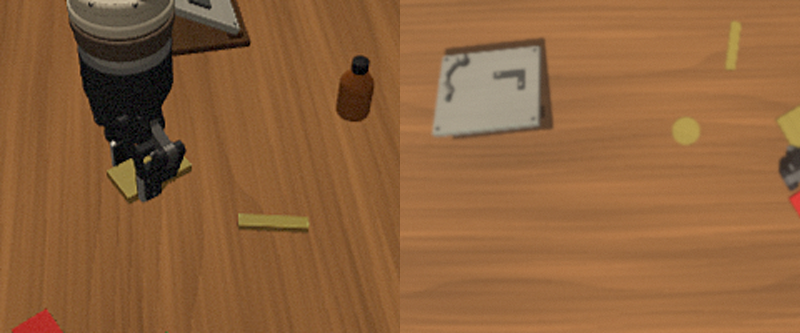

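The blank is held firmly (side crop 150,175), and the disc, bar and bottle are in place. On to the bed.

```bash
python3 -m handwheel '[{"tx":0,"ty":0,"tz":0,"ax":-1.6,"ay":7.4,"az":6.2,"jaw":-0.4},{"tx":0,"ty":0,"tz":0,"ax":-1.6,"ay":7.4,"az":6.2,"jaw":-0.4},{"tx":0,"ty":0,"tz":0,"ax":-1.6,"ay":7.4,"az":6.2,"jaw":-0.4},{"tx":0,"ty":0,"tz":0,"ax":-1.7,"ay":7.3,"az":6.1,"jaw":-0.4},{"tx":-0.0145,"ty":0.052,"tz":-0.0035,"ax":0,"ay":0,"az":0,"jaw":-0.4},{"tx":-0.0145,"ty":0.052,"tz":-0.0035,"ax":0,"ay":0,"az":0,"jaw":-0.4},{"tx":-0.0145,"ty":0.052,"tz":-0.0035,"ax":0,"ay":0,"az":0,"jaw":-0.4},{"tx":-0.0145,"ty":0.052,"tz":-0.0035,"ax":0,"ay":0,"az":0,"jaw":-0.4},{"tx":-0.0145,"ty":0.052,"tz":-0.0035,"ax":0,"ay":0,"az":0,"jaw":-0.4},{"tx":-0.0145,"ty":0.052,"tz":-0.0035,"ax":0,"ay":0,"az":0,"jaw":-0.4}]'; python3 g.py bed 52 -25 60
```

```text
time: 14.15
ee_pos: [0.5388, 0.043, 0.1477]
tcp_rot: [-179.9, -29.9, -175.8]
wrist_force: [0.8, -0.4, -2.7]
opening: 0.0383
grasp_force: 61.3
t 14.15 bedpos [78.5 78.7 53.3] world [538.8  43.  147.7] rpy [-179.9  -29.9 -175.8] q [  5.  34.  31. 117.   0.   0.] F [ 0.8 -0.4 -2.7] open 0.0383 grip 61.3
turn [-0.03  0.1  -0.07] shift(final axes) mm [-26.5 103.7  -6.7] now axes [-26.4 103.7  -6.7]
```

```bash
python3 -m handwheel '[{"tx":-0.0132,"ty":0.052,"tz":-0.0035,"ax":0,"ay":0.1,"az":-0.1,"jaw":-0.4},{"tx":-0.0132,"ty":0.052,"tz":-0.0035,"ax":0,"ay":0,"az":0,"jaw":-0.4},{"tx":0,"ty":0,"tz":0,"ax":0,"ay":0,"az":0,"jaw":-0.4},{"tx":0,"ty":0,"tz":0.02,"ax":0,"ay":0,"az":0,"jaw":-0.4},{"tx":0,"ty":0,"tz":0.02,"ax":0,"ay":0,"az":0,"jaw":-0.4},{"tx":0,"ty":0,"tz":0.01,"ax":0,"ay":0,"az":0,"jaw":-0.4},{"tx":0,"ty":0,"tz":0.003,"ax":0,"ay":0,"az":0,"jaw":-0.4},{"tx":0,"ty":0,"tz":0,"ax":0,"ay":0,"az":0,"jaw":-0.4},{"tx":0,"ty":0,"tz":0,"ax":0,"ay":0,"az":0,"jaw":-0.4},{"tx":0,"ty":0,"tz":0,"ax":0,"ay":0,"az":0,"jaw":-0.4}]'; python3 g.py bed 48 -21 0
```

```text
time: 15.4
ee_pos: [0.5307, 0.1449, 0.0951]
tcp_rot: [-180.0, -30.0, -175.7]
wrist_force: [-0.6, 0.1, -2.0]
opening: 0.0383
grasp_force: 61.3
t 15.40 bedpos [ 52.6 -23.5   7.5] world [530.7 144.9  95.1] rpy [-180.   -30.  -175.7] q [ 13.  35.  28. 112.   4.   8.] F [-0.6  0.1 -2. ] open 0.0383 grip 61.3
turn [-0.02 -0.02  0.03] shift(final axes) mm [-4.6 -2.5  7.5] now axes [-4.6 -2.5  7.5]
```

```bash
python3 -m handwheel '[{"tx":0,"ty":0,"tz":0.003,"ax":0,"ay":0,"az":0,"jaw":-0.4},{"tx":0,"ty":0,"tz":0.002,"ax":0,"ay":0,"az":0,"jaw":-0.4},{"tx":0,"ty":0,"tz":0.001,"ax":0,"ay":0,"az":0,"jaw":-0.4},{"tx":0,"ty":0,"tz":0.0005,"ax":0,"ay":0,"az":0,"jaw":-0.4},{"tx":0,"ty":0,"tz":0,"ax":0,"ay":0,"az":0,"jaw":-0.4},{"tx":0,"ty":0,"tz":0,"ax":0,"ay":0,"az":0,"jaw":-0.4},{"tx":0,"ty":0,"tz":0,"ax":0,"ay":0,"az":0,"jaw":-0.4},{"tx":0,"ty":0,"tz":0,"ax":0,"ay":0,"az":0,"jaw":-0.4},{"tx":0,"ty":0,"tz":0,"ax":0,"ay":0,"az":0,"jaw":-0.4},{"tx":0,"ty":0,"tz":0,"ax":0,"ay":0,"az":0,"jaw":-0.4}]'; python3 g.py bed 48 -21 0
```

```text
time: 16.65
ee_pos: [0.5271, 0.1446, 0.0892]
tcp_rot: [-180.0, -30.1, -175.7]
wrist_force: [0.9, 0.6, -3.3]
opening: 0.038
grasp_force: 61.3
t 16.65 bedpos [ 52.8 -23.5   0.6] world [527.1 144.6  89.2] rpy [-180.   -30.1 -175.7] q [ 13.  35.  26. 111.   4.   8.] F [ 0.9  0.6 -3.3] open 0.0380 grip 61.3
turn [-0.03 -0.06  0.03] shift(final axes) mm [-4.8 -2.5  0.6] now axes [-4.8 -2.5  0.6]
```

```bash
python3 -m handwheel '[{"tx":0,"ty":0,"tz":0.0005,"ax":0,"ay":0,"az":0,"jaw":-0.4},{"tx":0,"ty":0,"tz":0.0005,"ax":0,"ay":0,"az":0,"jaw":-0.4},{"tx":-0.001,"ty":0,"tz":0,"ax":0,"ay":0,"az":0,"jaw":-0.4},{"tx":-0.001,"ty":0,"tz":0,"ax":0,"ay":0,"az":0,"jaw":-0.4},{"tx":-0.001,"ty":0,"tz":0,"ax":0,"ay":0,"az":0,"jaw":-0.4},{"tx":-0.001,"ty":0,"tz":0,"ax":0,"ay":0,"az":0,"jaw":-0.4},{"tx":0,"ty":0,"tz":0,"ax":0,"ay":0,"az":0,"jaw":-0.4},{"tx":0,"ty":0,"tz":0,"ax":0,"ay":0,"az":0,"jaw":-0.4},{"tx":0,"ty":0,"tz":0,"ax":0,"ay":0,"az":0,"jaw":-0.4},{"tx":0,"ty":0,"tz":0,"ax":0,"ay":0,"az":0,"jaw":-0.4}]'; python3 g.py bed 48 -21 0
```

```text
time: 17.9
ee_pos: [0.53, 0.1448, 0.0863]
tcp_rot: [-180.0, -30.1, -175.7]
wrist_force: [1.1, 0.9, -3.1]
opening: 0.0385
grasp_force: 61.3
t 17.90 bedpos [ 48.8 -23.5  -0.4] world [530.  144.8  86.3] rpy [-180.   -30.1 -175.7] q [ 13.  35.  27. 111.   4.   8.] F [ 1.1  0.9 -3.1] open 0.0385 grip 61.3
turn [-0.03 -0.05  0.03] shift(final axes) mm [-0.8 -2.5 -0.4] now axes [-0.8 -2.6 -0.4]
```

```bash
python3 -m handwheel '[{"tx":0,"ty":0,"tz":0.0005,"ax":0,"ay":0,"az":0,"jaw":-0.4},{"tx":0,"ty":0,"tz":0.0005,"ax":0,"ay":0,"az":0,"jaw":-0.4},{"tx":-0.0005,"ty":0,"tz":0,"ax":0,"ay":0,"az":0,"jaw":-0.4},{"tx":-0.0005,"ty":0,"tz":0,"ax":0,"ay":0,"az":0,"jaw":-0.4},{"tx":-0.0005,"ty":0,"tz":0,"ax":0,"ay":0,"az":0,"jaw":-0.4},{"tx":-0.0005,"ty":0,"tz":0,"ax":0,"ay":0,"az":0,"jaw":-0.4},{"tx":0,"ty":0,"tz":0,"ax":0,"ay":0,"az":0,"jaw":-0.4},{"tx":0,"ty":0,"tz":0,"ax":0,"ay":0,"az":0,"jaw":-0.4},{"tx":0,"ty":0,"tz":0,"ax":0,"ay":0,"az":0,"jaw":-0.4},{"tx":0,"ty":0,"tz":0,"ax":0,"ay":0,"az":0,"jaw":-0.4}]'; python3 g.py bed 48 -21 0
```

```text
time: 19.15
ee_pos: [0.5313, 0.1449, 0.0846]
tcp_rot: [-180.0, -30.0, -175.7]
wrist_force: [-0.2, 0.9, 4.1]
opening: 0.038
grasp_force: 63.9
t 19.15 bedpos [ 46.8 -23.5  -1.2] world [531.3 144.9  84.6] rpy [-180.   -30.  -175.7] q [ 13.  36.  27. 111.   4.   8.] F [-0.2  0.9  4.1] open 0.0380 grip 63.9
turn [-0.03 -0.05  0.03] shift(final axes) mm [ 1.2 -2.5 -1.2] now axes [ 1.2 -2.5 -1.2]
```

```bash
python3 -m handwheel '[{"tx":0,"ty":0,"tz":-0.0003,"ax":0,"ay":0,"az":0,"jaw":-0.4},{"tx":-0.0005,"ty":0,"tz":0,"ax":0,"ay":0,"az":0,"jaw":-0.4},{"tx":-0.0005,"ty":0,"tz":0,"ax":0,"ay":0,"az":0,"jaw":-0.4},{"tx":0,"ty":0,"tz":0,"ax":0,"ay":0,"az":0,"jaw":-0.4},{"tx":0,"ty":0,"tz":0,"ax":0,"ay":0,"az":0,"jaw":-0.4},{"tx":0,"ty":0,"tz":0,"ax":0,"ay":0,"az":0,"jaw":-0.4},{"tx":0,"ty":0,"tz":0,"ax":0,"ay":0,"az":0,"jaw":-0.4},{"tx":0,"ty":0,"tz":0,"ax":0,"ay":0,"az":0,"jaw":-0.4},{"tx":0,"ty":0,"tz":0,"ax":0,"ay":0,"az":0,"jaw":-0.4},{"tx":0,"ty":0,"tz":0,"ax":0,"ay":0,"az":0,"jaw":-0.4}]'; python3 g.py bed 48 -21 0
```

```text
time: 20.4
ee_pos: [0.5324, 0.145, 0.0841]
tcp_rot: [-180.0, -30.0, -175.7]
wrist_force: [0.4, 0.4, -2.7]
opening: 0.0384
grasp_force: 61.6
t 20.40 bedpos [ 45.6 -23.6  -1.2] world [532.4 145.   84.1] rpy [-180.   -30.  -175.7] q [ 13.  36.  27. 111.   4.   8.] F [ 0.4  0.4 -2.7] open 0.0384 grip 61.6
turn [-0.03 -0.05  0.03] shift(final axes) mm [ 2.4 -2.6 -1.2] now axes [ 2.4 -2.6 -1.2]
```

```bash
python3 -m handwheel '[{"tx":-0.0005,"ty":0,"tz":0,"ax":0,"ay":0,"az":0,"jaw":-0.4},{"tx":-0.0005,"ty":0,"tz":0,"ax":0,"ay":0,"az":0,"jaw":-0.4},{"tx":-0.0005,"ty":0,"tz":0,"ax":0,"ay":0,"az":0,"jaw":-0.4},{"tx":0,"ty":0,"tz":0,"ax":0,"ay":0,"az":0,"jaw":-0.4},{"tx":0,"ty":0,"tz":0,"ax":0,"ay":0,"az":0,"jaw":-0.4},{"tx":0,"ty":0,"tz":0,"ax":0,"ay":0,"az":0,"jaw":-0.4},{"tx":0,"ty":0,"tz":0,"ax":0,"ay":0,"az":0,"jaw":-0.4},{"tx":0,"ty":0,"tz":0,"ax":0,"ay":0,"az":0,"jaw":-0.4},{"tx":0,"ty":0,"tz":0,"ax":0,"ay":0,"az":0,"jaw":-0.4},{"tx":0,"ty":0,"tz":0,"ax":0,"ay":0,"az":0,"jaw":-0.4}]'; python3 g.py bed 48 -21 0; python3 v.py k4 200,60,130,140 100,150,130,140
```

```text
time: 21.65
ee_pos: [0.5327, 0.145, 0.084]
tcp_rot: [-180.0, -30.2, -175.7]
wrist_force: [-6.9, -0.9, 2.4]
opening: 0.0383
grasp_force: 61.5
t 21.65 bedpos [ 45.3 -23.5  -1.1] world [532.7 145.   84. ] rpy [-180.   -30.2 -175.7] q [ 13.  36.  27. 111.   4.   8.] F [-6.9 -0.9  2.4] open 0.0383 grip 61.5
turn [-0.04 -0.18  0.03] shift(final axes) mm [ 2.7 -2.5 -1.1] now axes [ 2.7 -2.5 -1.1]
```

View pics/k4.png

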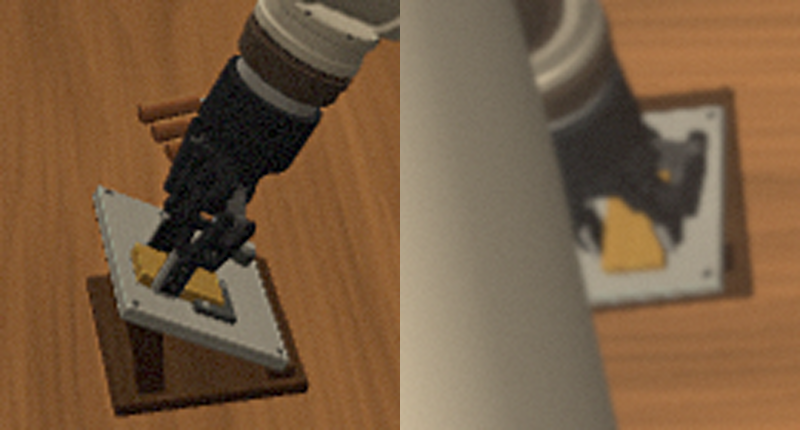

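The blank's lower end is against the ledge (9 N uphill). Next I slide it towards the stub.

```bash
python3 -m handwheel '[{"tx":0.0008,"ty":0,"tz":0,"ax":0,"ay":0,"az":0,"jaw":-0.4},{"tx":0,"ty":-0.0005,"tz":0,"ax":0,"ay":0,"az":0,"jaw":-0.4},{"tx":0,"ty":-0.0005,"tz":0,"ax":0,"ay":0,"az":0,"jaw":-0.4},{"tx":0,"ty":-0.0005,"tz":0,"ax":0,"ay":0,"az":0,"jaw":-0.4},{"tx":0,"ty":-0.0005,"tz":0,"ax":0,"ay":0,"az":0,"jaw":-0.4},{"tx":0,"ty":-0.0005,"tz":0,"ax":0,"ay":0,"az":0,"jaw":-0.4},{"tx":0,"ty":0,"tz":0,"ax":0,"ay":0,"az":0,"jaw":-0.4},{"tx":0,"ty":0,"tz":0,"ax":0,"ay":0,"az":0,"jaw":-0.4},{"tx":0,"ty":0,"tz":0,"ax":0,"ay":0,"az":0,"jaw":-0.4},{"tx":0,"ty":0,"tz":0,"ax":0,"ay":0,"az":0,"jaw":-0.4}]'; python3 g.py bed 48 -21 0
```

```text
time: 23.0
ee_pos: [0.5327, 0.1439, 0.084]
tcp_rot: [179.8, -30.1, -175.6]
wrist_force: [-5.0, 6.9, 1.7]
opening: 0.0383
grasp_force: 61.4
t 23.00 bedpos [ 45.3 -22.4  -1.1] world [532.7 143.9  84. ] rpy [ 179.8  -30.1 -175.6] q [ 13.  36.  27. 111.   4.   7.] F [-5.   6.9  1.7] open 0.0383 grip 61.4
turn [ 0.09 -0.09  0.11] shift(final axes) mm [ 2.7 -1.4 -1.1] now axes [ 2.7 -1.4 -1.1]
```

Against both edges now (6.9 N from the stub). Relax, release and withdraw square to the bed.

```bash
python3 -m handwheel '[{"tx":0.0003,"ty":0.0008,"tz":0,"ax":0,"ay":0,"az":0,"jaw":-0.4},{"tx":0,"ty":0,"tz":0,"ax":0,"ay":0,"az":0,"jaw":0.1},{"tx":0,"ty":0,"tz":0,"ax":0,"ay":0,"az":0,"jaw":0.2},{"tx":0,"ty":0,"tz":0,"ax":0,"ay":0,"az":0,"jaw":0.2},{"tx":0,"ty":0,"tz":0,"ax":0,"ay":0,"az":0,"jaw":0.2},{"tx":0,"ty":0,"tz":-0.01,"ax":0,"ay":0,"az":0,"jaw":0.2},{"tx":0,"ty":0,"tz":-0.03,"ax":0,"ay":0,"az":0,"jaw":0.2},{"tx":0,"ty":0,"tz":-0.04,"ax":0,"ay":0,"az":0,"jaw":0.2},{"tx":0,"ty":-0.06,"tz":0,"ax":0,"ay":0,"az":0,"jaw":0.2},{"tx":0,"ty":-0.06,"tz":0,"ax":0,"ay":0,"az":0,"jaw":0.2}]'; python3 g.py bed 48 -21 0; python3 v.py k5 200,80,130,120 110,170,110,95
```

```text
time: 24.25
ee_pos: [0.5826, 0.0258, 0.1538]
tcp_rot: [-180.0, -30.0, -175.6]
wrist_force: [0.2, -0.9, 0.6]
opening: 0.0512
grasp_force: 0.0
t 24.25 bedpos [44.9 99.1 79.8] world [582.6  25.8 153.8] rpy [-180.   -30.  -175.6] q [  3.  42.  44. 122.  -1.  -1.] F [ 0.2 -0.9  0.6] open 0.0512 grip 0.0
turn [-0.09  0.03  0.12] shift(final axes) mm [  3.1 120.1  79.8] now axes [  2.9 120.2  79.6]
```

View pics/k5.png

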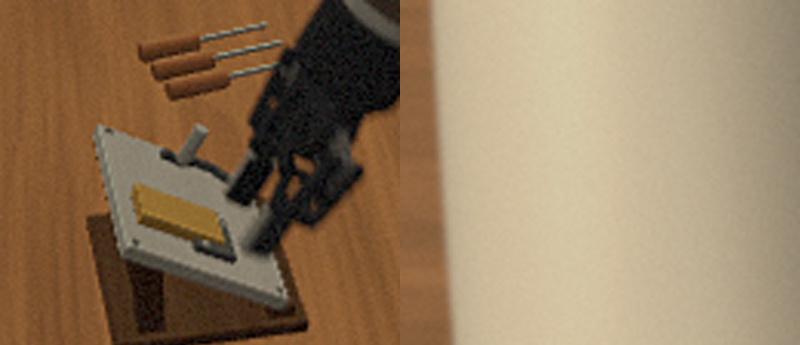

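The blank sits flush in the corner (side crop 180,213) with the arm still back (knob 195,145). Now return to the knob.

```bash
python3 -m handwheel '[{"tx":-0.0075,"ty":0.0504,"tz":0,"ax":0,"ay":0,"az":0,"jaw":0},{"tx":-0.0075,"ty":0.0504,"tz":0,"ax":0,"ay":0,"az":0,"jaw":0},{"tx":-0.0075,"ty":0.0504,"tz":0,"ax":0,"ay":0,"az":0,"jaw":0},{"tx":-0.0075,"ty":0.0504,"tz":0,"ax":0,"ay":0,"az":0,"jaw":0},{"tx":0,"ty":0,"tz":0,"ax":0,"ay":0,"az":0,"jaw":0},{"tx":0,"ty":0,"tz":0,"ax":0,"ay":0,"az":0,"jaw":0},{"tx":0,"ty":0,"tz":0.01,"ax":0,"ay":0,"az":0,"jaw":0},{"tx":0,"ty":0,"tz":0.01,"ax":0,"ay":0,"az":0,"jaw":0},{"tx":0,"ty":0,"tz":0,"ax":0,"ay":0,"az":0,"jaw":0},{"tx":0,"ty":0,"tz":0,"ax":0,"ay":0,"az":0,"jaw":0}]' 25; python3 g.py bed 15 -102.5 17
```

```text
time: 25.6
ee_pos: [0.5828, 0.2282, 0.1218]
tcp_rot: [-180.0, -30.0, -175.7]
wrist_force: [0.5, -0.5, -0.9]
opening: 0.0429
grasp_force: 0.0
t 25.60 bedpos [  15.5 -102.7   59.7] world [582.8 228.2 121.8] rpy [-180.   -30.  -175.7] q [ 18.  49.  52. 122.   7.  12.] F [ 0.5 -0.5 -0.9] open 0.0429 grip 0.0
turn [ 0.01 -0.01 -0.02] shift(final axes) mm [-0.5 -0.2 42.7] now axes [-0.6 -0.2 42.7]
```

```bash
python3 -m handwheel '[{"tx":0,"ty":0,"tz":0.014,"ax":0,"ay":0,"az":0,"jaw":0},{"tx":0,"ty":0,"tz":0.014,"ax":0,"ay":0,"az":0,"jaw":0},{"tx":0,"ty":0,"tz":0.013,"ax":0,"ay":0,"az":0,"jaw":0},{"tx":0,"ty":0,"tz":0,"ax":0,"ay":0,"az":0,"jaw":-0.5},{"tx":0,"ty":0,"tz":0,"ax":0,"ay":0,"az":0,"jaw":-1},{"tx":0,"ty":0,"tz":0,"ax":0,"ay":0,"az":0,"jaw":-1},{"tx":0,"ty":0,"tz":0,"ax":0,"ay":0,"az":0,"jaw":-1},{"tx":0,"ty":0,"tz":0,"ax":0,"ay":0,"az":0,"jaw":-1},{"tx":0,"ty":0,"tz":0,"ax":0,"ay":0,"az":0,"jaw":-1},{"tx":0,"ty":0,"tz":0,"ax":0,"ay":0,"az":0,"jaw":-1}]' 25; python3 g.py bed 15 -102.5 17
```

```text
time: 26.85
ee_pos: [0.5622, 0.2278, 0.0861]
tcp_rot: [180.0, -30.0, -175.6]
wrist_force: [0.3, 5.1, 5.1]
opening: 0.0108
grasp_force: 24.9
t 26.85 bedpos [  15.5 -103.9   18.6] world [562.2 227.8  86.1] rpy [ 180.   -30.  -175.6] q [ 19.  44.  40. 115.   7.  12.] F [0.3 5.1 5.1] open 0.0108 grip 24.9
turn [0.01 0.01 0.05] shift(final axes) mm [-0.5 -1.4  1.6] now axes [-0.5 -1.4  1.6]
```

```bash
python3 -m handwheel '[{"tx":0.0013,"ty":-0.0076,"tz":-0.001,"ax":0,"ay":0,"az":0,"jaw":-1},{"tx":0.0003,"ty":-0.0076,"tz":0,"ax":0,"ay":0,"az":0,"jaw":-1},{"tx":-0.0008,"ty":-0.0076,"tz":0,"ax":0,"ay":0,"az":0,"jaw":-1},{"tx":-0.0018,"ty":-0.0075,"tz":0,"ax":0,"ay":0,"az":0,"jaw":-1},{"tx":-0.0028,"ty":-0.0071,"tz":0,"ax":0,"ay":0,"az":0,"jaw":-1},{"tx":-0.0037,"ty":-0.0067,"tz":0,"ax":0,"ay":0,"az":0,"jaw":-1},{"tx":0,"ty":0,"tz":0,"ax":0,"ay":0,"az":0,"jaw":-1},{"tx":0,"ty":0,"tz":0,"ax":0,"ay":0,"az":0,"jaw":-1},{"tx":0,"ty":0,"tz":0,"ax":0,"ay":0,"az":0,"jaw":-1},{"tx":0,"ty":0,"tz":0,"ax":0,"ay":0,"az":0,"jaw":-1}]'; python3 g.py bed 4.8 -56.4 17
```

```text
time: 28.1
ee_pos: [0.5729, 0.1823, 0.0824]
tcp_rot: [-179.8, -30.0, -175.8]
wrist_force: [0.8, -6.2, 3.0]
opening: 0.0105
grasp_force: 25.0
t 28.10 bedpos [  7.4 -57.7  19. ] world [572.9 182.3  82.4] rpy [-179.8  -30.  -175.8] q [ 15.  44.  39. 115.   5.   9.] F [ 0.8 -6.2  3. ] open 0.0105 grip 25.0
turn [-0.14 -0.03 -0.05] shift(final axes) mm [-2.6 -1.3  2. ] now axes [-2.6 -1.3  2. ]
```

The arm is at q≈0.28, past dead centre, with the spring pulling shut. Release and retreat.

```bash
python3 -m handwheel '[{"tx":0,"ty":0,"tz":0,"ax":0,"ay":0,"az":0,"jaw":-0.6},{"tx":0,"ty":0,"tz":0,"ax":0,"ay":0,"az":0,"jaw":-0.2},{"tx":0,"ty":0,"tz":0,"ax":0,"ay":0,"az":0,"jaw":-0.2},{"tx":0,"ty":0,"tz":0,"ax":0,"ay":0,"az":0,"jaw":-0.2},{"tx":0,"ty":0,"tz":-0.02,"ax":0,"ay":0,"az":0,"jaw":-0.2},{"tx":0,"ty":0,"tz":-0.03,"ax":0,"ay":0,"az":0,"jaw":-0.2},{"tx":0,"ty":0,"tz":-0.03,"ax":0,"ay":0,"az":0,"jaw":-0.2},{"tx":0.05,"ty":0,"tz":0,"ax":0,"ay":0,"az":0,"jaw":-0.2},{"tx":0.05,"ty":0,"tz":0,"ax":0,"ay":0,"az":0,"jaw":-0.2},{"tx":0.05,"ty":0,"tz":0,"ax":0,"ay":0,"az":0,"jaw":-0.2}]'; python3 -m handwheel '[{"tx":0.05,"ty":0.03,"tz":0,"ax":0,"ay":0,"az":0,"jaw":-0.2},{"tx":0.04,"ty":0.04,"tz":0,"ax":0,"ay":0,"az":0,"jaw":-0.2},{"tx":0,"ty":0.06,"tz":0,"ax":0,"ay":0,"az":0,"jaw":-0.2},{"tx":0,"ty":0.06,"tz":0,"ax":0,"ay":0,"az":0,"jaw":-0.2},{"tx":0,"ty":0.06,"tz":0,"ax":0,"ay":0,"az":0,"jaw":-0.2},{"tx":0,"ty":0.04,"tz":0,"ax":0,"ay":0,"az":0,"jaw":-0.2},{"tx":0,"ty":0,"tz":0,"ax":0,"ay":0,"az":0,"jaw":-0.2},{"tx":0,"ty":0,"tz":0,"ax":0,"ay":0,"az":0,"jaw":-0.2},{"tx":0,"ty":0,"tz":0,"ax":0,"ay":0,"az":0,"jaw":-0.2},{"tx":0,"ty":0,"tz":0,"ax":0,"ay":0,"az":0,"jaw":-0.2}]'; python3 v.py k6 215,110,95,85 112,172,105,92; python3 g.py bed 0 0 0
python3 - <<'E'
from h import *
R,o=bed();o=o+R@[-.0015,-.002,0]
# blank top face outline in bed frame
for n in("side","top"):
    c=dict(np.load(f"{n}_k6.npz"));hsv=cv2.cvtColor(c["color"],cv2.COLOR_RGB2HSV)
    m=cv2.inRange(hsv,(15,140,110),(34,255,255));w=np.zeros_like(m)
    if n=="side": w[110:200,220:310]=255
    else: w[175:262,112:216]=255
    m&=w
    cs=cv2.findContours(m,0,1)[0]
    if not cs: print(n,"none");continue
    k=max(cs,key=cv2.contourArea);P=[]
    for q in k[:,0,:]:
        a,d=ray(c,q);t=(R[:,2]@(o-a)+.010)/(R[:,2]@d);P.append((R.T@(a+t*d-o))[:2]*1e3)
    print(n,[np.round(v,1) for v in cv2.minAreaRect(np.array(P,np.float32))])
E
```

```text
time: 29.35
ee_pos: [0.4881, 0.1779, 0.224]
tcp_rot: [-180.0, -30.1, -175.7]
wrist_force: [-0.0, -0.6, 1.3]
opening: 0.0341
grasp_force: 0.0
time: 30.6
ee_pos: [0.3898, 0.4602, 0.2701]
tcp_rot: [180.0, -30.0, -175.7]
wrist_force: [-0.6, -1.1, -0.2]
opening: 0.0341
grasp_force: 0.0
t 30.70 bedpos [ 241.2 -348.9  100.4] world [389.7 460.5 269.9] rpy [ 180.   -30.  -175.7] q [ 42.  42.  58. 130.  18.  33.] F [ 1.  -0.8  0.3] open 0.0342 grip 0.0
turn [ 0.02 -0.02 -0.01] shift(final axes) mm [-241.2 -348.9  100.4] now axes [-241.3 -348.9  100.2]
side [array([ 39.4, -17.5]), array([75.7, 44.2]), np.float64(2.0)]
top [array([ 36. , -18.6]), array([70. , 37.9]), np.float64(0.4)]
```

View pics/k6.png

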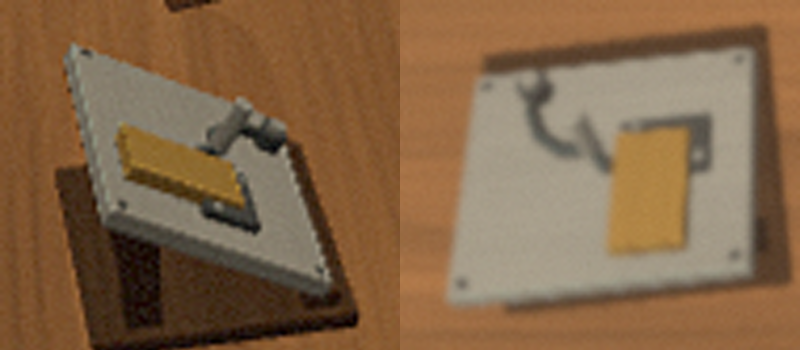

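The top crop shows the blank (650,190) square (0.4°) and snug in the L, with the arm's nose on its long side (605,165). The robot is clear.

```bash
python3 -c "
from workcell import workorder
print(workorder.job_done())"
```

```text
the job is handed in; nothing more can be done
None
```

I handed the job in at about 31 s: in the last pictures the blank sits square in the corner with the sprung arm's nose on its long side, the robot is clear, and nothing else was touched; the hand-in gave no verdict.

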